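# Clear a shield box's lid and hold it at the balance of its gas struts

## Task

The gas struts on the lid of the shield box are new and I am about to set them. Clear the two scrap parts off the lid into the open scrap tub, then take the lid by its handle and raise it past its balance point, 45 degrees open, until it is at least 50 degrees open, so that the struts take over; bring it back and hold it still by the handle just below the balance point, about six degrees short of it, and finish while you are holding it there. Do not lift the lid with scrap still on it, do not let it fly up or slam, and leave the rest of the bench alone.

Things in the scene. Friction and masses are not known exactly. Their poses are not given: they have to be found in the camera images.
- shield_box: RF shield box for phone boards, fixed: painted grey, 220 (x) by 280 (y) by 110 mm high with its lid shut. Origin at the centre of its underside; the front with the handle faces its -x, the hinge runs along y at its back (+x). The lid is a flat pan, 222 by 280 mm, its top 110 mm above the bench when shut. A gas strut stands outside each side wall (156 mm either side of the middle).
- lid (a joint): angle of the shield box's lid, rad: 0 shut, grows as the front edge rises, stop at 1.25. Two gas struts push it up: below the balance point at 0.785 (45 degrees) it falls shut if let go, above it rises to the stop by itself. Upward push at the handle: 2.7 N when shut, 1 N at 0.5, 0.36 N at 0.68, 0 at 0.785; pushed down with 0.4 N at 0.9, 1 N at 1.1. Struts damp it: 1.3 N per rad/s.
- lid_hinge (a point): centre of the lid's hinge axis (which runs along the box's y), 116 mm behind (+x of the box) the box's middle and 84 mm above the bench; does not move with the lid
- lid_handle: steel bow handle on the lid's front edge: round bar, 12 mm thick, 120 mm long along the box's y, its centre 42 mm in front of the edge, a leg at each end. Origin at the bar's middle, 268 mm in front of the hinge axis and 12 mm above it (96 mm above the bench) when shut; axes the box's, turning with the lid about y. Pinch it from above, a finger before and one behind; it can turn in the grip.
- heatsink: scrap on the lid: a finned bare aluminium heatsink, 36 by 36 by 20 mm high, fins upright and running along its x. Origin at the centre of its underside. About 40 g.
- transformer: scrap on the lid: a black ferrite transformer with a copper winding, 34 (x) by 24 (y) by 26 mm high. Origin at the centre of its underside. About 50 g.
- tub: open scrap tub of black plastic, 160 by 160 by 65 mm high outside, walls and floor 4 mm, loose (0.6 kg), beside the shield box on one side or the other. Origin at the centre of its underside, z up.
- tub_in (a point): centre of the tub's inner floor, 4 mm above the bench
- board_holder: bystander: aluminium board holder with a circuit board clamped in it, 120 by 170 by 32 mm high; origin at the centre of its underside
- flux_jar: bystander: small jar, 46 mm across, 45 mm high; origin at the centre of its underside
- solder_spool: bystander: spool of solder standing on end, 60 mm across, 50 mm high; origin at the centre of its underside
- screwdriver: bystander: screwdriver, 160 mm long, lying in front of the robot
- alcohol_bottle: bystander: bottle, 60 mm across, 130 mm high; origin at the centre of its underside
- multimeter: bystander: grey multimeter lying on its back, 150 by 75 by 37 mm high; origin at the centre of its underside

How it is judged:
By the outcome, as a careful person would: the job done as asked, in the order asked, and still so for the second after the job is handed in, while the arm keeps its last pose, push and grip.
It also fails if it takes over 64 s, if anything falls off the work surface, if the arm or the gripper's body presses on something with over 40 N, if the wrist force passes 120 N, or if a joint passes its speed limit or range.

## Robot

A 7-joint arm with a two-finger parallel gripper is mounted at the origin on the work surface. World frame = base frame: x ahead of the robot, y to its left, z up, the work surface at z = 0. Lengths are in m, angles in rad, forces in N, time in s.
With the tool pointing down it reaches from about 0.4 to 0.75 m from the base axis. Payload 19.5 kg.
Tool frame: the origin (TCP) lies on the centre line of the jaws, within the pads' length; the fingertips stand 14 mm ahead of it and the grasp point (between the pads) lies 5 mm behind it (bot.tip_extent is the z of the fingertips in the tool frame, in m); z points along the fingers, y is the line along which they close (so a half turn about z gives the same grasp; the last joint's range is limited). The gripper opens to 85 mm and grips with 20 to 120 N. Pads are 22 mm wide; open, the fingers measure 114 mm over their backs; the gripper's body (76 mm by 85 mm) begins 54 mm behind the grasp point. The pads swing forward as they close: fully open they stand 13 mm farther back than shut.
Start: joints at [-1.307, 0.707, -0.028, 1.485, 0.022, 0.951, -0.075], TCP at [0.173, 0.548, 0.245] pointing down, gripper open.
Joint ranges: [-2.71, 2.71], [-0.32, 2.16], [-1.57, 1.52], [0, 2.45], [-1.46, 4.6], [0, 2.02], [-2.83, 2.83]. Speed limits (rad/s): [1.89, 1.89, 2.57, 2.57, 3.01, 3.01, 3.01].

## Interface

Orientations are given as a unit quaternion [x, y, z, w].
In Python, from workcell import bot gives the robot as it stands.
- The arm moves only by the shell command python3 -m crank 'ROWS'. ROWS is a JSON object whose one key "increments" holds a list of rows, each an object of numbers: "tx", "ty", "tz": the shift along the tool's x, y, z in m; "rx", "ry", "rz": the turn, a rotation vector about the tool's x, y, z in rad; "claw": the opening, from 0 (shut) to 1 (fully open). In form: {"increments": [{"tx": .., "ty": .., "tz": .., "rx": .., "ry": .., "rz": .., "claw": ..}, ...]}. A call has 1 to 10 rows; each row is the pose to reach, as a shift and turn from the pose commanded when the call began, along the tool's axes at that moment; what a row does not reach only later rows make up. A row lasts 1/12 s, in which the tool goes at most 41.7 mm and 7.16 degrees, less where a joint would pass 70% of its speed; a pose out of reach is approached as far as the arm can. A call with a gripper value outside its range is refused whole. The fingers move at their own pace and stop on an object; the grip force is fixed at half the most. Time passes only in rows, so rows that repeat a pose let the fingers close. It gives the time, the measured TCP pose, the force, the opening and the grip force at its end, in the units of the state.
- bot.get_obs(): the state, without advancing time (a new reading comes with each control period).
- bot.camera(name): name is "scene" or "top" or "wrist"; returns (picture, depth): 400x640x3 uint8, red, green, blue; 400x640 float32, m along the optical axis (not along the pixel's ray), 0 where there is no reading.
- bot.get_calibration(name): a dict with "K" (3x3 intrinsics, pixels), "camera_from_world" (4x4, takes a point from world to camera coordinates); the wrist camera has in their place "T_tool_cam" (4x4, takes a point from camera to tool coordinates, whose origin is the TCP and whose axes are the flange's). Camera axes: x right, y up, looking along -z (the intrinsics and any distortion apply to the point x, -y, -z); pixel columns grow to the right and rows downward; lengths in m; the calibration is good to about 2 mm. A picture is of the moment at which its call begins: read the wrist's pose just before it. get_calibration takes no time and is no camera call.
- bot.hand_in(): hands the job in; it is judged then, once.
Trained networks look in the newest picture that a camera, given by its name, has taken for a name from the list of things; names that differ only in an ending like _2 or _b are one class to them, and where a whole thing is asked for, a point or a joint stands for the part that bears it (a point fixed in the world has none). Each returns a list of dicts, best first, with "confidence" (0 to 1); they miss things now and then, are a little off and sometimes report something else, mostly with a low value. They report only what shows in the picture. A call takes as long as a camera call.
- bot.outline_of(thing, camera): "region" (400x640 bool, what is visible of it) and "rect" ([centre column, centre row, width, height] in pixels, round what is visible of it).
The state is a dict: "time_s": time; "joints": joint angles; "joint_velocities": joint speeds; "effort": joint torques, N m; "ee_pos": TCP position; "tcp_rot": TCP orientation; "contact_force": force on the tool from outside, world axes, zero at the start; "moment": the same for the moment, N m; "opening": opening from 0.0 (shut) to 1.0 (fully open); "gripper_force": force on a finger pad.
Only numpy, scipy, OpenCV 4.12 (cv2) and the standard library are available. Lean on these libraries where they do the work, as an engineer would, in place of code of your own. Each camera call takes 0.05 s, during which the arm holds its last target. There are 200 camera calls.

## Working session

There is one attempt and no reset: what is moved stays moved. The work goes in short steps, Python scripts to look and compute and a shell command to move; the robot and the scene stay as the last step left them, time stands still between calls to the robot, and variables do not carry over. Pictures are saved under pics/ and viewed, at most 10 in all, crops included, and the job is handed in when it is done.

```bash
mkdir -p pics; ls; cat > h.py <<'E'
import numpy as np, cv2
from workcell import bot
from scipy.spatial.transform import Rotation as R
def cloud(name, depth, T_tool=None):
    c=bot.get_calibration(name); K=np.array(c["K"])
    v,u=np.mgrid[0:400,0:640]; d=depth
    P=np.stack([(u-K[0,2])/K[0,0]*d, -(v-K[1,2])/K[1,1]*d, -d, np.ones_like(d)],-1)
    if "camera_from_world" in c: M=np.linalg.inv(np.array(c["camera_from_world"]))
    else: M=T_tool@np.array(c["T_tool_cam"])
    return (P@M.T)[...,:3]
def tool():
    o=bot.get_obs(); T=np.eye(4); T[:3,:3]=R.from_quat(o["tcp_rot"]).as_matrix(); T[:3,3]=o["ee_pos"]; return T
E
python3 - <<'E'
from h import *
np.set_printoptions(precision=3,suppress=True)
o=bot.get_obs(); print({k:np.round(v,3) for k,v in o.items()}, bot.tip_extent); print(tool())
for cam in ["top","scene"]:
    rgb,d=bot.camera(cam); c=bot.get_calibration(cam); print(cam,{k:v for k,v in c.items() if k not in("K","camera_from_world")})
    cv2.imwrite(f"pics/{cam}0.png",rgb[...,::-1]); P=cloud(cam,d); np.save(f"pics/{cam}0.npy",P)
    for t in ["shield_box","lid_handle","heatsink","transformer","tub","board_holder","flux_jar","solder_spool","alcohol_bottle","multimeter","screwdriver"]:
        for r in bot.outline_of(t,cam)[:2]:
            m=r["region"]&(d>0); q=P[m]
            if len(q): print(t,round(r["confidence"],2),np.round(r["rect"]),"med",np.median(q,0),"lo",np.percentile(q,3,axis=0),"hi",np.percentile(q,97,axis=0))
E
```

```text
pics
{'time_s': np.float64(0.0), 'joints': array([-1.307,  0.707, -0.028,  1.485,  0.022,  0.951, -0.075]), 'joint_velocities': array([-0.   , -0.   ,  0.   ,  0.   , -0.001, -0.001, -0.002]), 'effort': array([ -0.   , -88.321,   1.235, -23.616,   0.017,   0.007,   0.   ]), 'ee_pos': array([0.173, 0.548, 0.245]), 'tcp_rot': array([ 0.152,  0.988, -0.001, -0.   ]), 'contact_force': array([ 0.578,  0.492, -0.217]), 'moment': array([-0.027, -0.049,  0.023]), 'gripper_force': np.float64(0.0), 'opening': np.float64(1.001)} 0.014
[[-0.954  0.301 -0.     0.173]
 [ 0.301  0.954 -0.001  0.548]
 [-0.    -0.001 -1.     0.245]
 [ 0.     0.     0.     1.   ]]
top {}
shield_box 0.97 [306. 201. 110. 100.] med [0.575 0.027 0.11 ] lo [ 0.456 -0.11   0.037] hi [0.695 0.164 0.115]
lid_handle 0.71 [303. 242.  47.  18.] med [0.439 0.021 0.102] lo [ 0.431 -0.028  0.096] hi [0.472 0.098 0.107]
heatsink 0.71 [269. 192.  13.  14.] med [0.589 0.124 0.118] lo [0.573 0.107 0.111] hi [0.605 0.141 0.135]
transformer 0.5 [322. 181.  13.  16.] med [ 0.615 -0.015  0.136] lo [ 0.601 -0.028  0.13 ] hi [ 0.631 -0.001  
[... 1546 characters left out ...]
 ] hi [0.581 0.404 0.033]
flux_jar 0.65 [416. 175.  19.  20.] med [0.389 0.191 0.037] lo [0.361 0.171 0.006] hi [0.4   0.21  0.047]
solder_spool 0.67 [277. 152.  17.  29.] med [ 0.39  -0.18   0.045] lo [ 0.355 -0.209  0.   ] hi [ 0.406 -0.157  0.051]
alcohol_bottle 0.81 [481. 287.  37.  46.] med [0.727 0.348 0.078] lo [0.698 0.326 0.001] hi [0.74  0.378 0.129]
alcohol_bottle 0.75 [386. 209.  19.  22.] med [0.593 0.126 0.12 ] lo [0.56  0.107 0.107] hi [0.609 0.145 0.13 ]
multimeter 0.89 [170. 242.  64.  32.] med [ 0.72  -0.34   0.028] lo [ 0.673 -0.415  0.008] hi [ 0.756 -0.283  0.035]
screwdriver 0.44 [358. 163.  12.  16.] med [0.387 0.03  0.021] lo [0.316 0.022 0.011] hi [0.393 0.039 0.024]
```

```bash
python3 - <<'E'
from h import *
im=cv2.imread("pics/top0.png")
cv2.imwrite("pics/c1.png",cv2.resize(im[140:310,160:480],(800,425),interpolation=cv2.INTER_CUBIC))
P=np.load("pics/top0.npy")
# orientation of lid, parts, handle bar
def rect(m,n):
    q=P[m]; r=cv2.minAreaRect(q[:,:2].astype(np.float32)*1000); print(n,len(q),np.round(r[0]),np.round(r[1]),round(r[2],1),"ztop",np.percentile(q[:,2],95).round(3))
X,Y,Z=P[...,0],P[...,1],P[...,2]
rect((Z>.1)&(Z<.115)&(X>.465)&(X<.75)&(abs(Y-.03)<.16),"lid")
rect((Z>.120)&(X>.55)&(X<.63)&(Y>.09)&(Y<.16),"hs")
rect((Z>.120)&(X>.58)&(X<.66)&(Y>-.05)&(Y<.03),"tr")
rect((Z>.085)&(Z<.12)&(X>.40)&(X<.45)&(abs(Y-.03)<.12),"handle")
rect((Z>.05)&(Z<.075)&(X>.35)&(X<.58)&(Y<-.22),"tub")
E
```

```text
lid 7414 [582.  29.] [281. 238.] 87.1 ztop 0.114
hs 87 [589. 125.] [36. 36.] 16.5 ztop 0.135
tr 119 [617. -15.] [25. 34.] 51.9 ztop 0.14
handle 227 [439.  36.] [ 21. 129.] 0.5 ztop 0.105
tub 761 [ 486. -586.] [164. 691.] 5.2 ztop 0.072
```

View pics/c1.png

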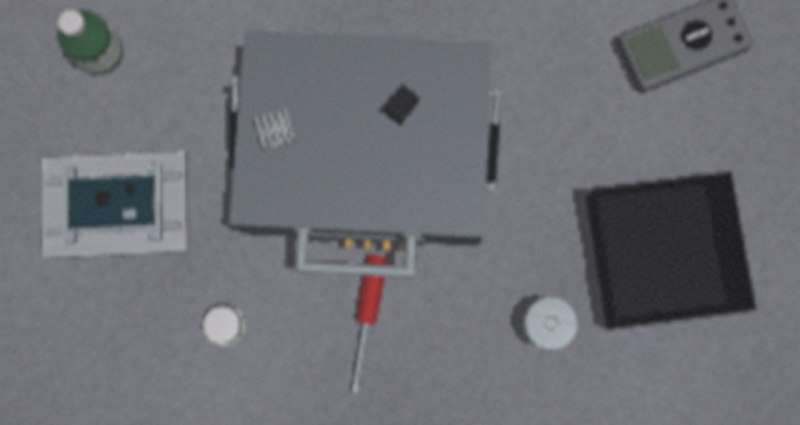

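The crop shows the heatsink at (273,129) with its fins tilted about 16°, and the transformer at (400,105) as a diamond. The handle bar spans (298,265) to (412,270), with the screwdriver below it, the tub is centred at (670,250), and the lid is otherwise clear. This agrees with the network positions.

```bash
cat >> h.py <<'E'
def go(p, yaw=None, tilt=0.0, lid=False):
    """print increments (tool axes) to TCP p with the tool y axis at world yaw (deg), tool z tilted by tilt (deg) about tool y"""
    T=tool(); Rt=T[:3,:3]
    if yaw is not None:
        y=np.deg2rad(yaw); yv=np.array([np.cos(y),np.sin(y),0])
        if yv@Rt[:,1]<0: yv=-yv
        z=np.array([0,0,-1.]); G=np.column_stack([np.cross(yv,z),yv,z])
    else: G=Rt
    d=Rt.T@(np.array(p)-T[:3,3]); r=R.from_matrix(Rt.T@G).as_rotvec()
    print("t",np.round(d,4),"r",np.round(r,3))
E
python3 -c "
from h import *
go([.589,.125,.2],106.5)"
python3 -m crank '{"increments":[{"tx":-0.524,"ty":-0.278,"rz":-0.593,"claw":0.8},{"tx":-0.524,"ty":-0.278,"rz":-0.593,"claw":0.8},{"tx":-0.524,"ty":-0.278,"rz":-0.593,"claw":0.8},{"tx":-0.524,"ty":-0.278,"rz":-0.593,"claw":0.8},{"tx":-0.524,"ty":-0.278,"rz":-0.593,"claw":0.8},{"tx":-0.524,"ty":-0.278,"rz":-0.593,"claw":0.8},{"tx":-0.524,"ty":-0.278,"rz":-0.593,"claw":0.8},{"tx":-0.524,"ty":-0.278,"rz":-0.593,"claw":0.8},{"tx":-0.524,"ty":-0.278,"rz":-0.593,"claw":0.8},{"tx":-0.524,"ty":-0.278,"rz":-0.593,"claw":0.8}]}'
python3 -c "
from h import *
go([.589,.125,.2],106.5)"
```

```text
t [-0.5241 -0.2784  0.0453] r [-0.    -0.    -0.594]
t [-0.5241 -0.2784  0.0453] r [-0.    -0.    -0.594]validation failed for argument at $.in...
```

```bash
python3 -m crank '{"increments":[{"tx":-0.03,"ty":-0.016,"tz":0,"rx":0,"ry":0,"rz":-0.05,"claw":0.8},{"tx":-0.06,"ty":-0.032,"tz":0,"rx":0,"ry":0,"rz":-0.1,"claw":0.8}]}'
echo; python3 -m crank '{"increments":[{"tx":-0.5,"ty":-0.24,"tz":0,"rx":0,"ry":0,"rz":-0.5,"claw":0.8}]}'
```

```text
time_s: 1.37
ee_pos: [0.22, 0.4996, 0.245]
tcp_rot: [0.1, 0.995, -0.0, -0.0]
contact_force: [2.0, 0.3, -0.2]
opening: 0.8
gripper_force: 0.0

time_s: 1.45
ee_pos: [0.2528, 0.474, 0.2453]
tcp_rot: [0.038, 0.999, 0.0, -0.0]
contact_force: [1.4, 1.5, 0.2]
opening: 0.799
gripper_force: 0.0
```

```bash
python3 -c "
from h import *
go([.589,.125,.22],106.5)"
```

```text
t [-0.3619 -0.3222  0.025 ] r [ 0.    -0.001 -0.365]
```

```bash
python3 -m crank '{"increments":[{"tx":-0.362,"ty":-0.322,"tz":0.025,"rx":0,"ry":0,"rz":-0.365,"claw":0.8},{"tx":-0.362,"ty":-0.322,"tz":0.025,"rx":0,"ry":0,"rz":-0.365,"claw":0.8},{"tx":-0.362,"ty":-0.322,"tz":0.025,"rx":0,"ry":0,"rz":-0.365,"claw":0.8},{"tx":-0.362,"ty":-0.322,"tz":0.025,"rx":0,"ry":0,"rz":-0.365,"claw":0.8},{"tx":-0.362,"ty":-0.322,"tz":0.025,"rx":0,"ry":0,"rz":-0.365,"claw":0.8},{"tx":-0.362,"ty":-0.322,"tz":0.025,"rx":0,"ry":0,"rz":-0.365,"claw":0.8},{"tx":-0.362,"ty":-0.322,"tz":0.025,"rx":0,"ry":0,"rz":-0.365,"claw":0.8},{"tx":-0.362,"ty":-0.322,"tz":0.025,"rx":0,"ry":0,"rz":-0.365,"claw":0.8},{"tx":-0.362,"ty":-0.322,"tz":0.025,"rx":0,"ry":0,"rz":-0.365,"claw":0.8},{"tx":-0.362,"ty":-0.322,"tz":0.025,"rx":0,"ry":0,"rz":-0.365,"claw":0.8}]}'
python3 -c "
from h import *
go([.589,.125,.22],106.5)"
```

```text
time_s: 2.28
ee_pos: [0.5426, 0.1717, 0.2238]
tcp_rot: [-0.141, 0.99, -0.0, 0.0]
contact_force: [0.3, 0.5, 0.2]
opening: 0.799
gripper_force: 0.0
t [-0.0315 -0.0578  0.0039] r [-0.     0.    -0.004]
```

```bash
python3 -m crank '{"increments":[{"tx":-0.02,"ty":-0.036,"tz":0,"rx":0,"ry":0,"rz":0,"claw":0.8},{"tx":-0.02,"ty":-0.036,"tz":0,"rx":0,"ry":0,"rz":0,"claw":0.8},{"tx":-0.02,"ty":-0.036,"tz":0,"rx":0,"ry":0,"rz":0,"claw":0.8}]}'
python3 - <<'E'
from h import *
T=tool(); rgb,d=bot.camera("wrist"); cv2.imwrite("pics/w1.png",rgb[...,::-1]); P=cloud("wrist",d,T)
for t in ["heatsink"]:
  for r in bot.outline_of(t,"wrist")[:2]:
    m=r["region"]&(d>0); q=P[m]; q=q[q[:,2]>.122]
    print(r["confidence"],r["rect"],len(q),cv2.minAreaRect(q[:,:2].astype(np.float32)*1000),np.percentile(q[:,2],[5,50,95]))
go([.589,.125,.127],106.5)
E
```

```text
time_s: 2.53
ee_pos: [0.5715, 0.1427, 0.2233]
tcp_rot: [-0.14, 0.99, -0.0, -0.0]
contact_force: [0.0, 1.5, -0.8]
opening: 0.797
gripper_force: 0.0
0.84 [286.9, 222.2, 55.1, 55.0] 1202 ((588.2559814453125, 123.66232299804688), (36.666107177734375, 35.92873764038086), 16.314697265625) [0.12389242 0.12966164 0.13083331]
t [-0.0123 -0.0248  0.0968] r [ 0.001 -0.    -0.003]
```

View pics/w1.png

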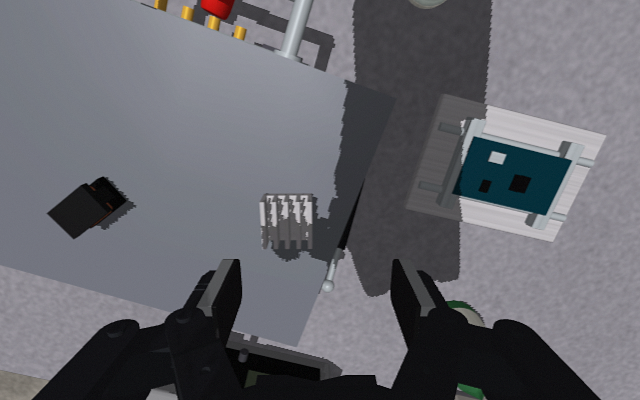

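The heatsink is at (287,222), square to the fingers, and the transformer is at (86,208). Both are standing on the lid.

```bash
python3 -m crank '{"increments":[{"tx":-0.011,"ty":-0.0255,"tz":0.03,"rx":0,"ry":0,"rz":0,"claw":0.8},{"tx":-0.011,"ty":-0.0255,"tz":0.06,"rx":0,"ry":0,"rz":0,"claw":0.8},{"tx":-0.011,"ty":-0.0255,"tz":0.06,"rx":0,"ry":0,"rz":0,"claw":0.8},{"tx":-0.011,"ty":-0.0255,"tz":0.06,"rx":0,"ry":0,"rz":0,"claw":0.8}]}'
python3 -c "
from h import *
go([.588,.124,.127],106.5)"
```

```text
time_s: 2.97
ee_pos: [0.5874, 0.1246, 0.1639]
tcp_rot: [-0.142, 0.99, 0.0, -0.001]
contact_force: [-0.3, 0.7, 1.0]
opening: 0.8
gripper_force: 0.0
t [-0.0004 -0.0007  0.0369] r [ 0.001 -0.002 -0.002]
```

```bash
python3 -m crank '{"increments":[{"tx":0,"ty":-0.001,"tz":0.03,"rx":0,"ry":0,"rz":0,"claw":0.8},{"tx":0,"ty":-0.001,"tz":0.036,"rx":0,"ry":0,"rz":0,"claw":0.7},{"tx":0,"ty":-0.001,"tz":0.036,"rx":0,"ry":0,"rz":0,"claw":0.3},{"tx":0,"ty":-0.001,"tz":0.036,"rx":0,"ry":0,"rz":0,"claw":0.2},{"tx":0,"ty":-0.001,"tz":0.036,"rx":0,"ry":0,"rz":0,"claw":0.1},{"tx":0,"ty":-0.001,"tz":0.036,"rx":0,"ry":0,"rz":0,"claw":0.1},{"tx":0,"ty":-0.001,"tz":0.036,"rx":0,"ry":0,"rz":0,"claw":0.1},{"tx":0,"ty":-0.001,"tz":0.036,"rx":0,"ry":0,"rz":0,"claw":0.1},{"tx":0,"ty":-0.001,"tz":0.036,"rx":0,"ry":0,"rz":0,"claw":0.1}]}'
```

```text
time_s: 3.72
ee_pos: [0.5891, 0.123, 0.1298]
tcp_rot: [-0.142, 0.99, 0.0, 0.001]
contact_force: [-1.8, 0.7, 9.9]
opening: 0.405
gripper_force: 60.9
```

```bash
python3 -m crank '{"increments":[{"tx":0,"ty":0,"tz":-0.03,"rx":0,"ry":0,"rz":0,"claw":0.1},{"tx":0,"ty":0,"tz":-0.07,"rx":0,"ry":0,"rz":0,"claw":0.1},{"tx":0,"ty":0,"tz":-0.09,"rx":0,"ry":0,"rz":0.05,"claw":0.1}]}'
python3 -c "
from h import *
go([.49,-.325,.21],97)"
```

```text
time_s: 3.97
ee_pos: [0.5893, 0.1229, 0.2228]
tcp_rot: [-0.117, 0.993, 0.001, 0.002]
contact_force: [-0.7, 0.6, 0.7]
opening: 0.402
gripper_force: 60.0
t [ 0.2011 -0.4124  0.0117] r [0.001 0.004 0.113]
```

```bash
python3 -m crank '{"increments":[{"tx":0.2,"ty":-0.412,"tz":0.01,"rx":0,"ry":0,"rz":0.113,"claw":0.1},{"tx":0.2,"ty":-0.412,"tz":0.01,"rx":0,"ry":0,"rz":0.113,"claw":0.1},{"tx":0.2,"ty":-0.412,"tz":0.01,"rx":0,"ry":0,"rz":0.113,"claw":0.1},{"tx":0.2,"ty":-0.412,"tz":0.01,"rx":0,"ry":0,"rz":0.113,"claw":0.1},{"tx":0.2,"ty":-0.412,"tz":0.01,"rx":0,"ry":0,"rz":0.113,"claw":0.1},{"tx":0.2,"ty":-0.412,"tz":0.01,"rx":0,"ry":0,"rz":0.113,"claw":0.1},{"tx":0.2,"ty":-0.412,"tz":0.01,"rx":0,"ry":0,"rz":0.113,"claw":0.1},{"tx":0.2,"ty":-0.412,"tz":0.01,"rx":0,"ry":0,"rz":0.113,"claw":0.1},{"tx":0.2,"ty":-0.412,"tz":0.01,"rx":0,"ry":0,"rz":0.113,"claw":0.1},{"tx":0.2,"ty":-0.412,"tz":0.01,"rx":0,"ry":0,"rz":0.113,"claw":0.1}]}'
python3 -m crank '{"increments":[{"tx":0.0,"ty":-0.02,"tz":0,"rx":0,"ry":0,"rz":0,"claw":0.1},{"tx":0,"ty":-0.03,"tz":0,"rx":0,"ry":0,"rz":0,"claw":0.1},{"tx":0,"ty":-0.03,"tz":0,"rx":0,"ry":0,"rz":0,"claw":0.1}]}'
python3 - <<'E'
from h import *
go([.49,-.325,.065],97)
rgb,d=bot.camera("top"); P=cloud("top",d); cv2.imwrite("pics/t2.png",rgb[...,::-1])
m=(P[...,2]>.05)&(P[...,2]<.075)&(P[...,0]>.36)&(P[...,0]<.57)&(P[...,1]<-.22)&(P[...,1]>-.43)
print(cv2.minAreaRect(P[m][:,:2].astype(np.float32)*1000))
E
```

```text
time_s: 4.8
ee_pos: [0.4981, -0.2864, 0.2102]
tcp_rot: [-0.061, 0.998, -0.0, 0.001]
contact_force: [0.3, -0.0, -0.5]
opening: 0.404
gripper_force: 60.0
time_s: 5.05
ee_pos: [0.5022, -0.3159, 0.2095]
tcp_rot: [-0.059, 0.998, -0.0, 0.0]
contact_force: [-0.2, 0.3, -1.3]
opening: 0.405
gripper_force: 60.0
t [ 0.0133 -0.0075  0.1445] r [-0.001  0.001 -0.003]
((458.68609619140625, -292.0422668457031), (159.9244842529297, 96.33126831054688), 6.984155178070068)
```

```bash
python3 -m crank '{"increments":[{"tx":0.013,"ty":-0.007,"tz":0.03,"rx":0,"ry":0,"rz":0,"claw":0.1},{"tx":0.013,"ty":-0.007,"tz":0.07,"rx":0,"ry":0,"rz":0,"claw":0.1},{"tx":0.013,"ty":-0.007,"tz":0.11,"rx":0,"ry":0,"rz":0,"claw":0.1},{"tx":0.013,"ty":-0.007,"tz":0.15,"rx":0,"ry":0,"rz":0,"claw":0.1},{"tx":0.013,"ty":-0.007,"tz":0.162,"rx":0,"ry":0,"rz":0,"claw":0.1},{"tx":0.013,"ty":-0.007,"tz":0.162,"rx":0,"ry":0,"rz":0,"claw":0.1},{"tx":0.013,"ty":-0.007,"tz":0.162,"rx":0,"ry":0,"rz":0,"claw":0.6},{"tx":0.013,"ty":-0.007,"tz":0.162,"rx":0,"ry":0,"rz":0,"claw":0.6},{"tx":0.013,"ty":-0.007,"tz":0.162,"rx":0,"ry":0,"rz":0,"claw":0.6}]}'
python3 -m crank '{"increments":[{"tx":0,"ty":0,"tz":-0.04,"rx":0,"ry":0,"rz":0,"claw":0.65},{"tx":0,"ty":0,"tz":-0.08,"rx":0,"ry":0,"rz":0,"claw":0.65},{"tx":0,"ty":0,"tz":-0.12,"rx":0,"ry":0,"rz":0,"claw":0.65},{"tx":0,"ty":0,"tz":-0.16,"rx":0,"ry":0,"rz":0,"claw":0.65}]}'
python3 -c "
from h import *
go([.617,-.014,.21],52)"
```

```text
time_s: 5.85
ee_pos: [0.4912, -0.323, 0.049]
tcp_rot: [-0.061, 0.998, -0.001, 0.001]
contact_force: [0.4, -0.7, 0.6]
opening: 0.599
gripper_force: 0.0
time_s: 6.18
ee_pos: [0.4901, -0.3225, 0.2104]
tcp_rot: [-0.061, 0.998, -0.0, 0.001]
contact_force: [0.9, -0.9, -0.3]
opening: 0.649
gripper_force: 0.0
t [-0.1633  0.2909  0.0004] r [-0.     0.002  0.785]
```

```bash
python3 -m crank '{"increments":[{"tx":-0.163,"ty":0.291,"tz":0,"rx":0,"ry":0,"rz":0.785,"claw":0.65},{"tx":-0.163,"ty":0.291,"tz":0,"rx":0,"ry":0,"rz":0.785,"claw":0.65},{"tx":-0.163,"ty":0.291,"tz":0,"rx":0,"ry":0,"rz":0.785,"claw":0.65},{"tx":-0.163,"ty":0.291,"tz":0,"rx":0,"ry":0,"rz":0.785,"claw":0.65},{"tx":-0.163,"ty":0.291,"tz":0,"rx":0,"ry":0,"rz":0.785,"claw":0.65},{"tx":-0.163,"ty":0.291,"tz":0,"rx":0,"ry":0,"rz":0.785,"claw":0.65},{"tx":-0.163,"ty":0.291,"tz":0,"rx":0,"ry":0,"rz":0.785,"claw":0.65},{"tx":-0.163,"ty":0.291,"tz":0,"rx":0,"ry":0,"rz":0.785,"claw":0.65},{"tx":-0.163,"ty":0.291,"tz":0,"rx":0,"ry":0,"rz":0.785,"claw":0.65},{"tx":-0.163,"ty":0.291,"tz":0,"rx":0,"ry":0,"rz":0.785,"claw":0.65}]}'
python3 - <<'E'
from h import *
T=tool(); rgb,d=bot.camera("wrist"); cv2.imwrite("pics/w2.png",rgb[...,::-1]); P=cloud("wrist",d,T)
for r in bot.outline_of("transformer","wrist")[:2]:
    m=r["region"]&(d>0); q=P[m]; q=q[q[:,2]>.122]
    print(r["confidence"],r["rect"],len(q),cv2.minAreaRect(q[:,:2].astype(np.float32)*1000) if len(q) else 0)
go([.617,-.014,.128],52)
rgb,d=bot.camera("top"); cv2.imwrite("pics/t3.png",cv2.resize(rgb[180:300,370:500,::-1],None,fx=4,fy=4))
E
```

```text
time_s: 7.02
ee_pos: [0.6173, -0.0113, 0.208]
tcp_rot: [0.324, 0.946, 0.001, 0.001]
contact_force: [-0.1, -1.0, -0.4]
opening: 0.649
gripper_force: 0.0
0.97 [310.3, 216.3, 38.0, 58.3] 1939 ((615.6334838867188, -15.623149871826172), (23.641603469848633, 35.17190933227539), 51.08829879760742)
t [0.0004 0.0007 0.0798] r [ 0.     0.001 -0.001]
```

View pics/t3.png

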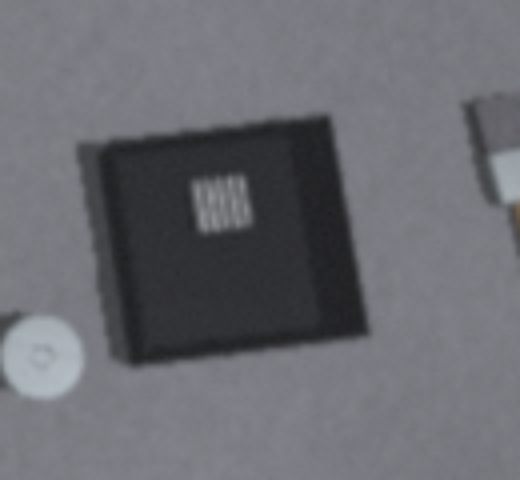

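The heatsink is in the tub at (222,204), well inside the walls. The transformer is confirmed at (0.616, -0.0155).

```bash
python3 -m crank '{"increments":[{"tx":0,"ty":-0.001,"tz":0.035,"rx":0,"ry":0,"rz":0,"claw":0.65},{"tx":0,"ty":-0.001,"tz":0.06,"rx":0,"ry":0,"rz":0,"claw":0.65},{"tx":0,"ty":-0.001,"tz":0.078,"rx":0,"ry":0,"rz":0,"claw":0.65},{"tx":0,"ty":-0.001,"tz":0.078,"rx":0,"ry":0,"rz":0,"claw":0.4},{"tx":0,"ty":-0.001,"tz":0.078,"rx":0,"ry":0,"rz":0,"claw":0.1},{"tx":0,"ty":-0.001,"tz":0.078,"rx":0,"ry":0,"rz":0,"claw":0.05},{"tx":0,"ty":-0.001,"tz":0.078,"rx":0,"ry":0,"rz":0,"claw":0.05},{"tx":0,"ty":-0.001,"tz":0.078,"rx":0,"ry":0,"rz":0,"claw":0.05},{"tx":0,"ty":-0.001,"tz":0.078,"rx":0,"ry":0,"rz":0,"claw":0.05}]}'
```

```text
time_s: 7.92
ee_pos: [0.6168, -0.0153, 0.1304]
tcp_rot: [0.326, 0.945, 0.0, 0.001]
contact_force: [-1.5, -1.0, 9.4]
opening: 0.266
gripper_force: 60.0
```

```bash
python3 -m crank '{"increments":[{"tx":0,"ty":0,"tz":-0.03,"rx":0,"ry":0,"rz":0,"claw":0.05},{"tx":0,"ty":0,"tz":-0.07,"rx":0,"ry":0,"rz":0,"claw":0.05},{"tx":0,"ty":0,"tz":-0.08,"rx":0,"ry":0,"rz":0,"claw":0.05}]}'
python3 -c "
from h import *
go([.44,-.325,.21],97)"
```

```text
time_s: 8.17
ee_pos: [0.6178, -0.015, 0.2147]
tcp_rot: [0.326, 0.945, 0.001, 0.003]
contact_force: [1.3, 0.0, 0.6]
opening: 0.265
gripper_force: 59.1
t [-0.051  -0.3537  0.0034] r [ 0.002  0.007 -0.786]
```

```bash
python3 -m crank '{"increments":[{"tx":-0.051,"ty":-0.354,"tz":0,"rx":0,"ry":0,"rz":-0.786,"claw":0.05},{"tx":-0.051,"ty":-0.354,"tz":0,"rx":0,"ry":0,"rz":-0.786,"claw":0.05},{"tx":-0.051,"ty":-0.354,"tz":0,"rx":0,"ry":0,"rz":-0.786,"claw":0.05},{"tx":-0.051,"ty":-0.354,"tz":0,"rx":0,"ry":0,"rz":-0.786,"claw":0.05},{"tx":-0.051,"ty":-0.354,"tz":0,"rx":0,"ry":0,"rz":-0.786,"claw":0.05},{"tx":-0.051,"ty":-0.354,"tz":0,"rx":0,"ry":0,"rz":-0.786,"claw":0.05},{"tx":-0.051,"ty":-0.354,"tz":0,"rx":0,"ry":0,"rz":-0.786,"claw":0.05},{"tx":-0.051,"ty":-0.354,"tz":0,"rx":0,"ry":0,"rz":-0.786,"claw":0.05},{"tx":-0.051,"ty":-0.354,"tz":0,"rx":0,"ry":0,"rz":-0.786,"claw":0.05},{"tx":-0.051,"ty":-0.354,"tz":0,"rx":0,"ry":0,"rz":-0.786,"claw":0.05}]}'
python3 -c "
from h import *
go([.44,-.325,.05],97)"
```

```text
time_s: 9.0
ee_pos: [0.4349, -0.3306, 0.2094]
tcp_rot: [-0.057, 0.998, -0.002, -0.001]
contact_force: [-0.1, -0.3, -1.2]
opening: 0.265
gripper_force: 59.2
t [-0.0059  0.0055  0.1594] r [-0.003 -0.001 -0.007]
```

```bash
python3 -m crank '{"increments":[{"tx":-0.005,"ty":0.005,"tz":0.03,"rx":0,"ry":0,"rz":0,"claw":0.05},{"tx":-0.005,"ty":0.005,"tz":0.07,"rx":0,"ry":0,"rz":0,"claw":0.05},{"tx":-0.005,"ty":0.005,"tz":0.11,"rx":0,"ry":0,"rz":0,"claw":0.05},{"tx":-0.005,"ty":0.005,"tz":0.15,"rx":0,"ry":0,"rz":0,"claw":0.05},{"tx":-0.005,"ty":0.005,"tz":0.16,"rx":0,"ry":0,"rz":0,"claw":0.05},{"tx":-0.005,"ty":0.005,"tz":0.16,"rx":0,"ry":0,"rz":0,"claw":0.05},{"tx":-0.005,"ty":0.005,"tz":0.16,"rx":0,"ry":0,"rz":0,"claw":0.5},{"tx":-0.005,"ty":0.005,"tz":0.16,"rx":0,"ry":0,"rz":0,"claw":0.5},{"tx":-0.005,"ty":0.005,"tz":0.16,"rx":0,"ry":0,"rz":0,"claw":0.5}]}'
python3 -m crank '{"increments":[{"tx":0,"ty":0,"tz":-0.04,"rx":0,"ry":0,"rz":0,"claw":0.5},{"tx":0,"ty":0,"tz":-0.08,"rx":0,"ry":0,"rz":0,"claw":0.5},{"tx":0,"ty":0,"tz":-0.12,"rx":0,"ry":0,"rz":0,"claw":0.5},{"tx":0,"ty":0,"tz":-0.16,"rx":0,"ry":0,"rz":0,"claw":0.5}]}'
python3 -c "
from h import *
go([.439,.036,.2],-2.7)
print(bot.get_obs()['joints'].round(2))"
```

```text
time_s: 9.75
ee_pos: [0.4434, -0.3203, 0.051]
tcp_rot: [-0.061, 0.998, -0.001, 0.001]
contact_force: [-0.6, -0.7, -0.1]
opening: 0.503
gripper_force: 0.0
time_s: 10.08
ee_pos: [0.4424, -0.3195, 0.2124]
tcp_rot: [-0.061, 0.998, -0.001, 0.001]
contact_force: [0.4, -0.5, 0.1]
opening: 0.503
gripper_force: 0.0
t [-0.04    0.3532  0.012 ] r [-0.002  0.    -1.401]
[ 0.75  0.72 -0.34  1.64  0.3   0.84  1.97]
```

```bash
python3 -m crank '{"increments":[{"tx":-0.04,"ty":0.353,"tz":0.005,"rx":0,"ry":0,"rz":1.74,"claw":0.6},{"tx":-0.04,"ty":0.353,"tz":0.005,"rx":0,"ry":0,"rz":1.74,"claw":0.6},{"tx":-0.04,"ty":0.353,"tz":0.005,"rx":0,"ry":0,"rz":1.74,"claw":0.6},{"tx":-0.04,"ty":0.353,"tz":0.005,"rx":0,"ry":0,"rz":1.74,"claw":0.6},{"tx":-0.04,"ty":0.353,"tz":0.005,"rx":0,"ry":0,"rz":1.74,"claw":0.6},{"tx":-0.04,"ty":0.353,"tz":0.005,"rx":0,"ry":0,"rz":1.74,"claw":0.6},{"tx":-0.04,"ty":0.353,"tz":0.005,"rx":0,"ry":0,"rz":1.74,"claw":0.6},{"tx":-0.04,"ty":0.353,"tz":0.005,"rx":0,"ry":0,"rz":1.74,"claw":0.6},{"tx":-0.04,"ty":0.353,"tz":0.005,"rx":0,"ry":0,"rz":1.74,"claw":0.6},{"tx":-0.04,"ty":0.353,"tz":0.005,"rx":0,"ry":0,"rz":1.74,"claw":0.6}]}'
python3 -c "
from h import *
go([.439,.036,.2],-2.7)
print(bot.get_obs()['joints'].round(2))"
```

```text
time_s: 10.92
ee_pos: [0.4392, 0.0424, 0.2049]
tcp_rot: [0.512, 0.859, 0.002, -0.0]
contact_force: [-0.1, 1.1, -0.8]
opening: 0.599
gripper_force: 0.0
t [-0.0056 -0.0032  0.0049] r [ 0.002 -0.003  0.544]
[-0.23  0.59  0.11  2.01 -0.13  0.55  0.46]
```

```bash
python3 -m crank '{"increments":[{"tx":-0.004,"ty":-0.002,"tz":0,"rx":0,"ry":0,"rz":0.544,"claw":0.6},{"tx":-0.004,"ty":-0.002,"tz":0,"rx":0,"ry":0,"rz":0.544,"claw":0.6},{"tx":-0.004,"ty":-0.002,"tz":0,"rx":0,"ry":0,"rz":0.544,"claw":0.6},{"tx":-0.004,"ty":-0.002,"tz":0,"rx":0,"ry":0,"rz":0.544,"claw":0.6},{"tx":-0.004,"ty":-0.002,"tz":0,"rx":0,"ry":0,"rz":0.544,"claw":0.6},{"tx":-0.004,"ty":-0.002,"tz":0,"rx":0,"ry":0,"rz":0.544,"claw":0.6}]}'
python3 - <<'E'
from h import *
T=tool(); rgb,d=bot.camera("wrist"); cv2.imwrite("pics/w3.png",rgb[...,::-1]); P=cloud("wrist",d,T)
for r in bot.outline_of("lid_handle","wrist")[:2]:
    m=r["region"]&(d>0); q=P[m]; q=q[(q[:,2]>.08)&(q[:,0]<.455)]
    print(r["confidence"],r["rect"],len(q),cv2.minAreaRect(q[:,:2].astype(np.float32)*1000) if len(q) else 0, np.percentile(q,[2,50,98],axis=0).round(4) if len(q) else 0)
    np.save("pics/q.npy",q)
go([.439,.036,.12],-2.7); print(T.round(3), bot.get_obs()['joints'].round(2))
rgb,d=bot.camera("top"); cv2.imwrite("pics/t4.png",cv2.resize(rgb[140:310,160:480,::-1],(800,425)))
E
```

```text
time_s: 11.42
ee_pos: [0.4397, 0.0316, 0.2048]
tcp_rot: [0.725, 0.689, 0.001, 0.0]
contact_force: [0.9, -0.8, -0.3]
opening: 0.603
gripper_force: 0.0
0.7 [470.1, 181.9, 333.9, 363.8] 3184 ((441.6020812988281, 36.586402893066406), (129.57504272460938, 27.461145401000977), 89.65072631835938) [[ 0.4295 -0.0258  0.0969]
 [ 0.4379  0.044   0.101 ]
 [ 0.4536  0.0998  0.1029]]
0.6 [339.2, 192.1, 71.8, 178.8] 3363 ((443.8324890136719, 36.24147033691406), (130.0652618408203, 27.484769821166992), 87.43611907958984) [[ 0.4294 -0.0263  0.0966]
 [ 0.4379  0.0444  0.1009]
 [ 0.4536  0.1     0.1029]]
t [ 0.0045 -0.0009  0.0845] r [ 0.001 -0.001  0.   ]
[[ 0.051  0.999  0.002  0.44 ]
 [ 0.999 -0.051  0.001  0.032]
 [ 0.001  0.001 -1.     0.205]
 [ 0.     0.     0.     1.   ]] [-0.3   0.6   0.27  2.01 -0.3   0.56  0.13]
```

View pics/w3.png

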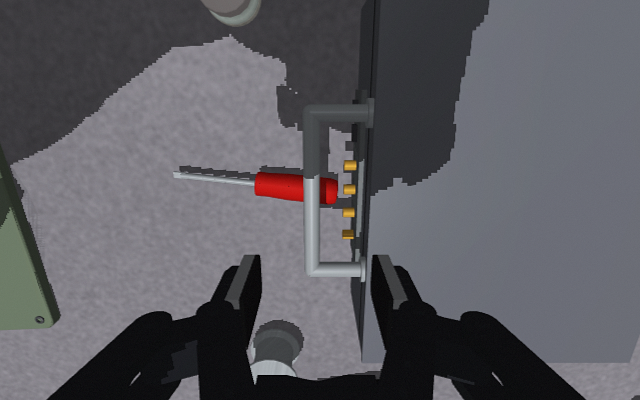

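View pics/t4.png

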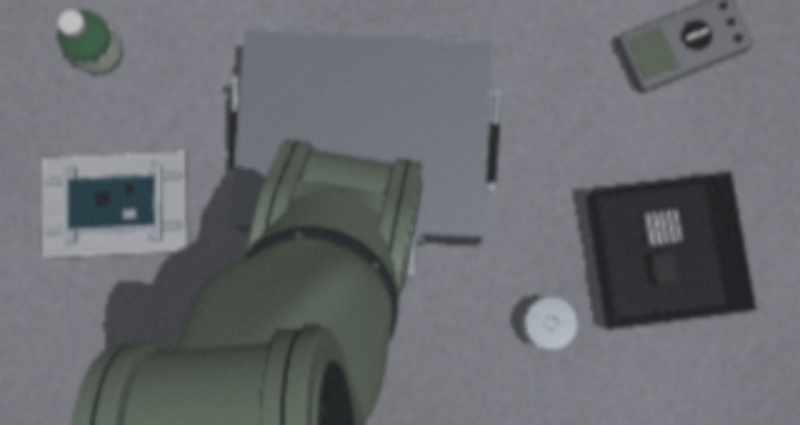

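Both parts are in the tub, at (664,227) and (663,265), and the lid is clear. The handle bar is centred between the fingers at about (312,192), with connectors in the gap behind it.

```bash
python3 - <<'E'
from h import *
q=np.load("pics/q.npy"); q=q[(q[:,2]>.100)&(abs(q[:,1]-.036)<.05)]
p=np.polyfit(q[:,1]-.036,q[:,0],1); print(len(q),p,np.percentile(q[:,2],[50,95]))
T=tool(); rgb,d=bot.camera("wrist"); P=cloud("wrist",d,T); P=P[d>0]
m=(abs(P[:,1]-.04)<.035)&(P[:,0]>.448)&(P[:,0]<.476)
for a in np.arange(.448,.476,.003):
    k=P[m&(P[:,0]>=a)&(P[:,0]<a+.003)]; print(a.round(3),np.percentile(k[:,2],[50,90,99]).round(3))
go([.439,.036,.094],-2.7)
E
```

```text
1550 [0.05071018 0.43619044] [0.10137169 0.10261299]
0.448 [0.264 0.27  0.271]
0.451 [0.264 0.271 0.276]
0.454 [0.269 0.275 0.277]
0.457 [0.267 0.274 0.277]
0.46 [0.265 0.274 0.276]
0.463 [0.229 0.272 0.276]
0.466 [0.235 0.267 0.273]
0.469 [0.231 0.26  0.265]
0.472 [0.065 0.249 0.253]
0.475 [0.065 0.243 0.249]
t [ 0.0046 -0.0008  0.1102] r [ 0.    -0.001 -0.   ]
```

```bash
python3 -m crank '{"increments":[{"tx":0.0045,"ty":-0.003,"tz":0.03,"rx":0,"ry":0,"rz":0,"claw":0.35},{"tx":0.0045,"ty":-0.003,"tz":0.05,"rx":0,"ry":0,"rz":0,"claw":0.35},{"tx":0.0045,"ty":-0.003,"tz":0.06,"rx":0,"ry":0,"rz":0,"claw":0.35},{"tx":0.0045,"ty":-0.003,"tz":0.08,"rx":0,"ry":0,"rz":0,"claw":0.35},{"tx":0.0045,"ty":-0.003,"tz":0.1,"rx":0,"ry":0,"rz":0,"claw":0.35},{"tx":0.0045,"ty":-0.003,"tz":0.109,"rx":0,"ry":0,"rz":0,"claw":0.35},{"tx":0.0045,"ty":-0.003,"tz":0.109,"rx":0,"ry":0,"rz":0,"claw":0.35},{"tx":0.0045,"ty":-0.003,"tz":0.109,"rx":0,"ry":0,"rz":0,"claw":0.35}]}'
python3 -c "
from h import *
go([.437,.036,.095],-2.9)"
```

```text
time_s: 12.28
ee_pos: [0.4366, 0.0357, 0.0949]
tcp_rot: [0.724, 0.69, -0.0, -0.0]
contact_force: [0.6, -0.4, 0.8]
opening: 0.352
gripper_force: 0.0
t [ 0.0003  0.0004 -0.0001] r [-0.001 -0.     0.002]
```

```bash
python3 -m crank '{"increments":[{"tx":0,"ty":0,"tz":0,"rx":0,"ry":0,"rz":0,"claw":0.2},{"tx":0,"ty":0,"tz":0,"rx":0,"ry":0,"rz":0,"claw":0},{"tx":0,"ty":0,"tz":0,"rx":0,"ry":0,"rz":0,"claw":0},{"tx":0,"ty":0,"tz":0,"rx":0,"ry":0,"rz":0,"claw":0},{"tx":0,"ty":0,"tz":0,"rx":0,"ry":0,"rz":0,"claw":0},{"tx":0,"ty":0,"tz":0,"rx":0,"ry":0,"rz":0,"claw":0}]}'
cat > arc.py <<'E'
import sys
from h import *
# rows (tool axes) from the present pose; lid angles / tool tilts (deg) in argv as a:t
b=np.deg2rad(-2.9); f=np.array([np.cos(b),np.sin(b),0]); H=np.array([.7047,.0224,.084]); up=np.array([0,0,1.])
off=np.array([0,0,-.0035])      # bar centre in the tool frame
def pose(a,t):
    a,t=np.deg2rad([a,t]); bar=H-f*(.268*np.cos(a)-.012*np.sin(a))+up*(.268*np.sin(a)+.012*np.cos(a))
    z=-(up*np.cos(t)+f*np.sin(t)); y=f*np.cos(t)-up*np.sin(t)
    if y@[1,0,0]<0: y=-y
    G=np.column_stack([np.cross(y,z),y,z]); return bar-G@off,G
T=tool(); Rt=T[:3,:3]
bar=T[:3,3]+Rt@off; v=bar-H; print("lid now deg",np.rad2deg(np.arctan2(v[2],-v@f))-2.56,"radius",np.hypot(v[2],v@f),"tilt",np.rad2deg(np.arctan2(-Rt[:,2]@f,-Rt[2,2])),bot.get_obs()['contact_force'].round(1))
for s in sys.argv[1:]:
    a,t=map(float,s.split(":")); p,G=pose(a,t)
    print(s,(Rt.T@(p-T[:3,3])).round(4),R.from_matrix(Rt.T@G).as_rotvec().round(3))
E
python3 arc.py 0:0 1.5:0 3:1 5:2 7:3 9:4 11:5 13:6 15:7
```

```text
time_s: 12.78
ee_pos: [0.4367, 0.0359, 0.0957]
tcp_rot: [0.724, 0.69, 0.0, 0.0]
contact_force: [-2.6, 0.1, 8.7]
opening: 0.115
gripper_force: 58.5
lid now deg 0.673339394686272 radius 0.26875977468209505 tilt -0.03263286304660465 [-2.6  0.1  8.7]
0:0 [0.0001 0.0003 0.0032] [ 0.001 -0.     0.002]
1.5:0 [ 0.0001  0.0007 -0.0039] [ 0.001 -0.     0.002]
3:1 [ 0.0001  0.0013 -0.0109] [ 0.018 -0.     0.002]
5:2 [ 0.0001  0.0023 -0.0202] [ 0.035 -0.     0.002]
7:3 [ 0.0001  0.0036 -0.0294] [ 0.053 -0.     0.002]
9:4 [ 0.0001  0.0053 -0.0386] [ 0.07  -0.     0.002]
11:5 [ 0.0001  0.0073 -0.0478] [ 0.088 -0.     0.002]
13:6 [ 0.0001  0.0096 -0.0568] [ 0.105 -0.     0.002]
15:7 [ 0.0001  0.0122 -0.0658] [ 0.123 -0.     0.002]
```

```bash
sed -i 's/-.0035/-.0004/' arc.py; python3 arc.py 0:0 1:0 2:0.5 3.5:1.2 5:2 6.5:3 8:4 9.5:5 11:6 12.5:7 14:8 
```

```text
lid now deg 0.013132055896725614 radius 0.2686009957817702 tilt -0.03263286304660465 [-2.6  0.1  8.7]
0:0 [0.0001 0.0003 0.0001] [ 0.001 -0.     0.002]
1:0 [ 0.0001  0.0006 -0.0046] [ 0.001 -0.     0.002]
2:0.5 [ 0.0001  0.0009 -0.0093] [ 0.009 -0.     0.002]
3.5:1.2 [ 0.0001  0.0016 -0.0163] [ 0.022 -0.     0.002]
5:2 [ 0.0001  0.0024 -0.0233] [ 0.035 -0.     0.002]
6.5:3 [ 0.0001  0.0034 -0.0302] [ 0.053 -0.     0.002]
8:4 [ 0.0001  0.0046 -0.0371] [ 0.07  -0.     0.002]
9.5:5 [ 0.0001  0.006  -0.044 ] [ 0.088 -0.     0.002]
11:6 [ 0.0001  0.0075 -0.0509] [ 0.105 -0.     0.002]
12.5:7 [ 0.0001  0.0093 -0.0577] [ 0.123 -0.     0.002]
14:8 [ 0.0001  0.0112 -0.0644] [ 0.14  -0.     0.002]
```

```bash
python3 -m crank '{"increments":[{"tx":0,"ty":0.0003,"tz":-0.0046,"rx":0.001,"ry":0,"rz":0.002,"claw":0},{"tx":0,"ty":0.0006,"tz":-0.0093,"rx":0.009,"ry":0,"rz":0.002,"claw":0},{"tx":0,"ty":0.0013,"tz":-0.0163,"rx":0.022,"ry":0,"rz":0.002,"claw":0},{"tx":0,"ty":0.0021,"tz":-0.0233,"rx":0.035,"ry":0,"rz":0.002,"claw":0},{"tx":0,"ty":0.0031,"tz":-0.0302,"rx":0.053,"ry":0,"rz":0.002,"claw":0},{"tx":0,"ty":0.0043,"tz":-0.0371,"rx":0.07,"ry":0,"rz":0.002,"claw":0},{"tx":0,"ty":0.0057,"tz":-0.044,"rx":0.088,"ry":0,"rz":0.002,"claw":0},{"tx":0,"ty":0.0073,"tz":-0.0509,"rx":0.105,"ry":0,"rz":0.002,"claw":0},{"tx":0,"ty":0.009,"tz":-0.0577,"rx":0.123,"ry":0,"rz":0.002,"claw":0},{"tx":0,"ty":0.011,"tz":-0.0644,"rx":0.14,"ry":0,"rz":0.002,"claw":0}]}'
python3 arc.py 15:8 16.5:9 18:10 19.5:11 21:12 22.5:13 24:14 25.5:15 27:16 28.5:17 30:18; python3 -c "
from h import *
print(bot.get_obs()['joints'].round(2))"
```

```text
time_s: 13.62
ee_pos: [0.4474, 0.0353, 0.1602]
tcp_rot: [0.723, 0.687, -0.049, -0.051]
contact_force: [-1.8, 0.7, -3.2]
opening: 0.113
gripper_force: 58.7
lid now deg 14.009915911908235 radius 0.2687319841378463 tilt 8.100900400455664 [-1.8  0.7 -3.2]
15:8 [ 0.0001  0.0012 -0.0045] [-0.002  0.    -0.   ]
16.5:9 [ 0.0001  0.0024 -0.0114] [ 0.016  0.    -0.   ]
18:10 [ 0.0001  0.0038 -0.0183] [ 0.033  0.    -0.   ]
19.5:11 [ 0.0001  0.0054 -0.0252] [ 0.051  0.    -0.   ]
21:12 [ 0.0001  0.0072 -0.0319] [ 0.068  0.    -0.   ]
22.5:13 [ 0.0001  0.0092 -0.0387] [ 0.086  0.    -0.   ]
24:14 [ 0.0001  0.0113 -0.0454] [ 0.103  0.    -0.   ]
25.5:15 [ 0.0001  0.0136 -0.052 ] [ 0.12  0.   -0.  ]
27:16 [ 0.0001  0.0161 -0.0586] [ 0.138  0.    -0.   ]
28.5:17 [ 0.0001  0.0187 -0.0651] [ 0.155  0.    -0.   ]
30:18 [ 0.0001  0.0215 -0.0715] [ 0.173  0.    -0.   ]
[-0.28  0.74  0.26  1.9  -0.3   0.68  0.13]
```

```bash
python3 -m crank '{"increments":[{"tx":0,"ty":0.0012,"tz":-0.0045,"rx":0.0,"ry":0,"rz":0,"claw":0},{"tx":0,"ty":0.0024,"tz":-0.0114,"rx":0.016,"ry":0,"rz":0,"claw":0},{"tx":0,"ty":0.0038,"tz":-0.0183,"rx":0.033,"ry":0,"rz":0,"claw":0},{"tx":0,"ty":0.0054,"tz":-0.0252,"rx":0.051,"ry":0,"rz":0,"claw":0},{"tx":0,"ty":0.0072,"tz":-0.0319,"rx":0.068,"ry":0,"rz":0,"claw":0},{"tx":0,"ty":0.0092,"tz":-0.0387,"rx":0.086,"ry":0,"rz":0,"claw":0},{"tx":0,"ty":0.0113,"tz":-0.0454,"rx":0.103,"ry":0,"rz":0,"claw":0},{"tx":0,"ty":0.0136,"tz":-0.052,"rx":0.12,"ry":0,"rz":0,"claw":0},{"tx":0,"ty":0.0161,"tz":-0.0586,"rx":0.138,"ry":0,"rz":0,"claw":0},{"tx":0,"ty":0.0187,"tz":-0.0651,"rx":0.155,"ry":0,"rz":0,"claw":0}]}'
python3 arc.py 30:18 31.5:19 33:20 34.5:21 36:22 37.5:23 39:24 40.5:25 42:26 43:26.5 ; python3 -c "
from h import *
print(bot.get_obs()['joints'].round(2))"
```

```text
time_s: 14.45
ee_pos: [0.4744, 0.034, 0.2221]
tcp_rot: [0.717, 0.681, -0.102, -0.108]
contact_force: [-5.0, 0.2, 0.7]
opening: 0.112
gripper_force: 58.7
lid now deg 28.429904896808477 radius 0.2688746449732064 tilt 17.061302898896052 [-5.   0.2  0.7]
30:18 [ 0.0001  0.0025 -0.007 ] [ 0.016 -0.    -0.001]
31.5:19 [ 0.0001  0.0044 -0.0137] [ 0.034 -0.    -0.001]
33:20 [ 0.0001  0.0065 -0.0204] [ 0.051 -0.    -0.001]
34.5:21 [ 0.0001  0.0089 -0.027 ] [ 0.069 -0.    -0.001]
36:22 [ 0.0001  0.0113 -0.0336] [ 0.086 -0.    -0.001]
37.5:23 [ 0.0001  0.014  -0.0401] [ 0.104 -0.    -0.001]
39:24 [ 0.0001  0.0168 -0.0465] [ 0.121 -0.    -0.001]
40.5:25 [ 0.0001  0.0198 -0.0529] [ 0.139 -0.    -0.001]
42:26 [ 0.0001  0.023  -0.0592] [ 0.156 -0.    -0.001]
43:26.5 [ 0.0001  0.0251 -0.0633] [ 0.165 -0.    -0.001]
[-0.26  0.75  0.3   1.59 -0.24  1.14  0.08]
```

```bash
python3 -m crank '{"increments":[{"tx":0,"ty":0.0025,"tz":-0.007,"rx":0.016,"ry":0,"rz":0,"claw":0},{"tx":0,"ty":0.0044,"tz":-0.0137,"rx":0.034,"ry":0,"rz":0,"claw":0},{"tx":0,"ty":0.0065,"tz":-0.0204,"rx":0.051,"ry":0,"rz":0,"claw":0},{"tx":0,"ty":0.0089,"tz":-0.027,"rx":0.069,"ry":0,"rz":0,"claw":0},{"tx":0,"ty":0.0113,"tz":-0.0336,"rx":0.086,"ry":0,"rz":0,"claw":0},{"tx":0,"ty":0.014,"tz":-0.0401,"rx":0.104,"ry":0,"rz":0,"claw":0},{"tx":0,"ty":0.0168,"tz":-0.0465,"rx":0.121,"ry":0,"rz":0,"claw":0},{"tx":0,"ty":0.0198,"tz":-0.0529,"rx":0.139,"ry":0,"rz":0,"claw":0},{"tx":0,"ty":0.023,"tz":-0.0592,"rx":0.156,"ry":0,"rz":0,"claw":0},{"tx":0,"ty":0.0251,"tz":-0.0633,"rx":0.165,"ry":0,"rz":0,"claw":0}]}'
python3 arc.py 44:27 45:27.5 46:28 47:28.5 48:29 49:29.5 50:30 51:30.5 52:31 52.5:31 ; python3 -c "
from h import *
print(bot.get_obs()['joints'].round(2))"
```

```text
time_s: 15.28
ee_pos: [0.5165, 0.0318, 0.2759]
tcp_rot: [0.706, 0.67, -0.158, -0.167]
contact_force: [-11.8, 0.8, 8.6]
opening: 0.114
gripper_force: 58.9
lid now deg 43.04107180654809 radius 0.2690317696307744 tilt 26.593018455591533 [-11.8   0.8   8.6]
44:27 [ 0.0002  0.0022 -0.004 ] [ 0.007 -0.    -0.001]
45:27.5 [ 0.0002  0.0039 -0.0084] [ 0.016 -0.    -0.001]
46:28 [ 0.0002  0.0056 -0.0127] [ 0.025 -0.    -0.001]
47:28.5 [ 0.0002  0.0074 -0.0171] [ 0.033 -0.    -0.001]
48:29 [ 0.0002  0.0092 -0.0214] [ 0.042 -0.    -0.001]
49:29.5 [ 0.0002  0.0112 -0.0256] [ 0.051 -0.    -0.001]
50:30 [ 0.0002  0.0132 -0.0299] [ 0.059 -0.    -0.001]
51:30.5 [ 0.0002  0.0152 -0.034 ] [ 0.068 -0.    -0.001]
52:31 [ 0.0002  0.0174 -0.0382] [ 0.077 -0.    -0.001]
52.5:31 [ 0.0002  0.0185 -0.0403] [ 0.077 -0.    -0.001]
[-0.21  0.85  0.3   1.18 -0.23  1.61  0.04]
```

```bash
python3 -m crank '{"increments":[{"tx":0,"ty":0.0018,"tz":-0.0042,"rx":0.005,"ry":0,"rz":0,"claw":0},{"tx":0,"ty":0.0033,"tz":-0.0087,"rx":0.01,"ry":0,"rz":0,"claw":0},{"tx":0,"ty":0.0048,"tz":-0.013,"rx":0.015,"ry":0,"rz":0,"claw":0},{"tx":0,"ty":0.0065,"tz":-0.0174,"rx":0.02,"ry":0,"rz":0,"claw":0},{"tx":0,"ty":0.0081,"tz":-0.0218,"rx":0.025,"ry":0,"rz":0,"claw":0},{"tx":0,"ty":0.01,"tz":-0.026,"rx":0.025,"ry":0,"rz":0,"claw":0},{"tx":0,"ty":0.0119,"tz":-0.0303,"rx":0.025,"ry":0,"rz":0,"claw":0},{"tx":0,"ty":0.0138,"tz":-0.0345,"rx":0.025,"ry":0,"rz":0,"claw":0},{"tx":0,"ty":0.016,"tz":-0.0387,"rx":0.025,"ry":0,"rz":0,"claw":0},{"tx":0,"ty":0.0165,"tz":-0.04,"rx":0.025,"ry":0,"rz":0,"claw":0}]}'
python3 arc.py 52:28; python3 - <<'E'
from h import *
print(bot.get_obs()['joints'].round(2))
rgb,d=bot.camera("scene"); cv2.imwrite("pics/s5.png",rgb[80:340,180:560,::-1].repeat(2,0).repeat(2,1)); P=cloud("scene",d)
b=np.deg2rad(-2.9); f=np.array([np.cos(b),np.sin(b),0])
for t in ["shield_box","lid_handle"]:
  for r in bot.outline_of(t,"scene")[:1]:
    q=P[r["region"]&(d>0)]; v=q-[.7047,.0224,.084]; np.save("pics/%s5.npy"%t,np.c_[-v@f,v[:,2],q[:,1]])
    print(t,r["confidence"],len(q),np.percentile(np.c_[-v@f,v[:,2]],[5,50,95],axis=0))
v=P[d>0]-[.7047,.0224,.084]; A=np.c_[-v@f,v[:,2],P[d>0][:,1]]
# points on lid underside/top: fit plane profile near y sides away from gripper
k=A[(A[:,0]>.03)&(A[:,0]<.15)&(A[:,1]>.06)&(A[:,1]<.24)&((A[:,2]>.1)|(A[:,2]<-.05))&(A[:,2]<.16)&(A[:,2]>-.115)]
if len(k)>30:
    for _ in range(4):
        p=np.polyfit(k[:,0],k[:,1],1); r=k[:,1]-np.polyval(p,k[:,0]); k=k[abs(r)<max(.004,2*r.std()) ]
    print(len(k),np.rad2deg(np.arctan(p[0])),p)
E
```

```text
time_s: 16.12
ee_pos: [0.5497, 0.03, 0.3042]
tcp_rot: [0.704, 0.669, -0.166, -0.174]
contact_force: [-5.6, -0.3, 5.3]
opening: 0.111
gripper_force: 58.7
lid now deg 52.349006098289145 radius 0.2695585016981322 tilt 27.83413826221333 [-5.6 -0.3  5.3]
52:28 [0.0002 0.0004 0.002 ] [ 0.003 -0.    -0.001]
[-0.18  0.91  0.3   0.94 -0.23  1.81  0.02]
shield_box 0.69 16627 [[-0.00786011 -0.05601363]
 [ 0.04839314  0.09936636]
 [ 0.11939089  0.18918686]]
lid_handle 0.66 505 [[0.12620119 0.18791542]
 [0.14981419 0.21511578]
 [0.1601294  0.22316015]]
3689 51.842216091004836 [1.27270179 0.0400274 ]
```

View pics/s5.png

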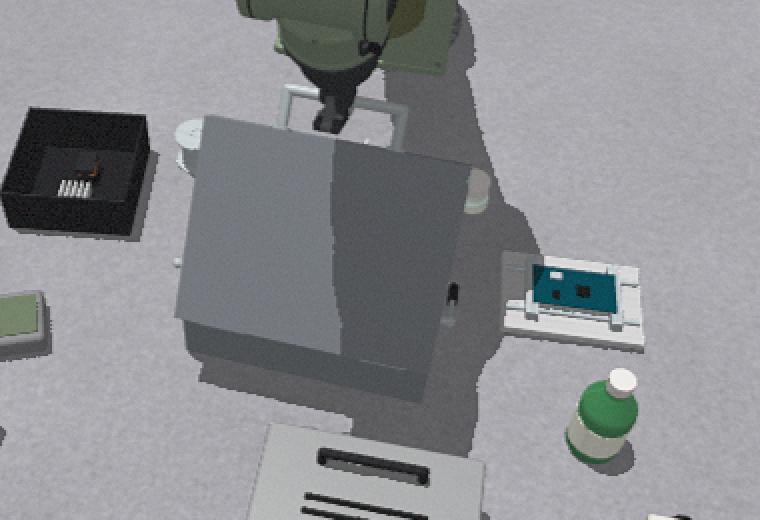

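The scene picture shows the lid open and both scraps in the tub near (80,180), with the handle held at (330,110). The lid reads 52.3° from the tool and 51.8° from a plane fit, so it is past 50°. Next I bring it back to 39°.

```bash
sed -i 's/(.268\*/(.2690*/;s/(.268\*np.sin/(.2690*np.sin/' arc.py; python3 arc.py 52:28 51:28 50:27.5 49:27 47.5:26.5 46:26 44.5:25.5 43:25 42:24.5 41:24
```

```text
lid now deg 52.275444960036936 radius 0.2695404764026746 tilt 27.846109063922764 [-6.1  0.2  5.8]
52:28 [ 0.0002 -0.0004  0.0013] [ 0.003 -0.    -0.001]
51:28 [ 0.0002 -0.0024  0.0055] [ 0.003 -0.    -0.001]
50:27.5 [ 0.0002 -0.0044  0.0098] [-0.006 -0.    -0.001]
49:27 [ 0.0002 -0.0064  0.0141] [-0.015 -0.    -0.001]
47.5:26.5 [ 0.0002 -0.0091  0.0205] [-0.023 -0.    -0.001]
46:26 [ 0.0002 -0.0117  0.0271] [-0.032 -0.    -0.001]
44.5:25.5 [ 0.0002 -0.0141  0.0337] [-0.041 -0.    -0.001]
43:25 [ 0.0002 -0.0163  0.0404] [-0.05  -0.    -0.001]
42:24.5 [ 0.0002 -0.0177  0.0449] [-0.058 -0.    -0.001]
41:24 [ 0.0002 -0.019   0.0494] [-0.067 -0.    -0.001]
```

```bash
python3 -m crank '{"increments":[{"tx":0,"ty":-0.0004,"tz":0.0013,"rx":0,"ry":0,"rz":0,"claw":0},{"tx":0,"ty":-0.0024,"tz":0.0055,"rx":0,"ry":0,"rz":0,"claw":0},{"tx":0,"ty":-0.0044,"tz":0.0098,"rx":-0.006,"ry":0,"rz":0,"claw":0},{"tx":0,"ty":-0.0064,"tz":0.0141,"rx":-0.015,"ry":0,"rz":0,"claw":0},{"tx":0,"ty":-0.0091,"tz":0.0205,"rx":-0.023,"ry":0,"rz":0,"claw":0},{"tx":0,"ty":-0.0117,"tz":0.0271,"rx":-0.032,"ry":0,"rz":0,"claw":0},{"tx":0,"ty":-0.0141,"tz":0.0337,"rx":-0.041,"ry":0,"rz":0,"claw":0},{"tx":0,"ty":-0.0163,"tz":0.0404,"rx":-0.05,"ry":0,"rz":0,"claw":0},{"tx":0,"ty":-0.0177,"tz":0.0449,"rx":-0.058,"ry":0,"rz":0,"claw":0},{"tx":0,"ty":-0.019,"tz":0.0494,"rx":-0.067,"ry":0,"rz":0,"claw":0}]}'
python3 arc.py 41:24 40:24 39.5:24 39:24
```

```text
time_s: 17.1
ee_pos: [0.5096, 0.0321, 0.269]
tcp_rot: [0.709, 0.674, -0.143, -0.15]
contact_force: [-4.3, 0.5, 7.0]
opening: 0.112
gripper_force: 59.0
lid now deg 40.96291827211197 radius 0.2691632601537486 tilt 23.935999572993193 [-4.3  0.5  7. ]
41:24 [ 0.0002 -0.     -0.0002] [ 0.001 -0.    -0.001]
40:24 [ 0.0002 -0.0016  0.0043] [ 0.001 -0.    -0.001]
39.5:24 [ 0.0002 -0.0023  0.0065] [ 0.001 -0.    -0.001]
39:24 [ 0.0002 -0.0031  0.0087] [ 0.001 -0.    -0.001]
```

```bash
python3 -m crank '{"increments":[{"tx":0,"ty":-0.0016,"tz":0.0043,"rx":0,"ry":0,"rz":0,"claw":0},{"tx":0,"ty":-0.0023,"tz":0.0065,"rx":0,"ry":0,"rz":0,"claw":0},{"tx":0,"ty":-0.0031,"tz":0.0087,"rx":0,"ry":0,"rz":0,"claw":0},{"tx":0,"ty":-0.0031,"tz":0.0087,"rx":0,"ry":0,"rz":0,"claw":0},{"tx":0,"ty":-0.0031,"tz":0.0087,"rx":0,"ry":0,"rz":0,"claw":0},{"tx":0,"ty":-0.0031,"tz":0.0087,"rx":0,"ry":0,"rz":0,"claw":0},{"tx":0,"ty":-0.0031,"tz":0.0087,"rx":0,"ry":0,"rz":0,"claw":0},{"tx":0,"ty":-0.0031,"tz":0.0087,"rx":0,"ry":0,"rz":0,"claw":0}]}'
python3 arc.py 39:24; python3 - <<'E'
from h import *
rgb,d=bot.camera("scene"); cv2.imwrite("pics/s6.png",rgb[80:340,180:560,::-1].repeat(2,0).repeat(2,1)); P=cloud("scene",d)
b=np.deg2rad(-2.9); f=np.array([np.cos(b),np.sin(b),0])
v=P[d>0]-[.7047,.0224,.084]; A=np.c_[-v@f,v[:,2],P[d>0][:,1]]
k=A[(A[:,0]>.03)&(A[:,0]<.16)&(A[:,1]>.045)&(A[:,1]<.24)&((A[:,2]>.1)|(A[:,2]<-.05))&(A[:,2]<.16)&(A[:,2]>-.115)]
for _ in range(4):
    p=np.polyfit(k[:,0],k[:,1],1); r=k[:,1]-np.polyval(p,k[:,0]); k=k[abs(r)<max(.004,2*r.std())]
print(len(k),np.rad2deg(np.arctan(p[0])))
E
```

```text
time_s: 17.77
ee_pos: [0.5034, 0.0324, 0.2619]
tcp_rot: [0.709, 0.674, -0.143, -0.151]
contact_force: [-6.4, 0.6, 6.4]
opening: 0.111
gripper_force: 59.7
lid now deg 38.94653596799108 radius 0.26897345735220646 tilt 24.040632417219054 [-6.4  0.6  6.4]
39:24 [ 0.0002 -0.0002 -0.0003] [-0.001 -0.    -0.001]
3929 38.648564167887805
```

View pics/s6.png

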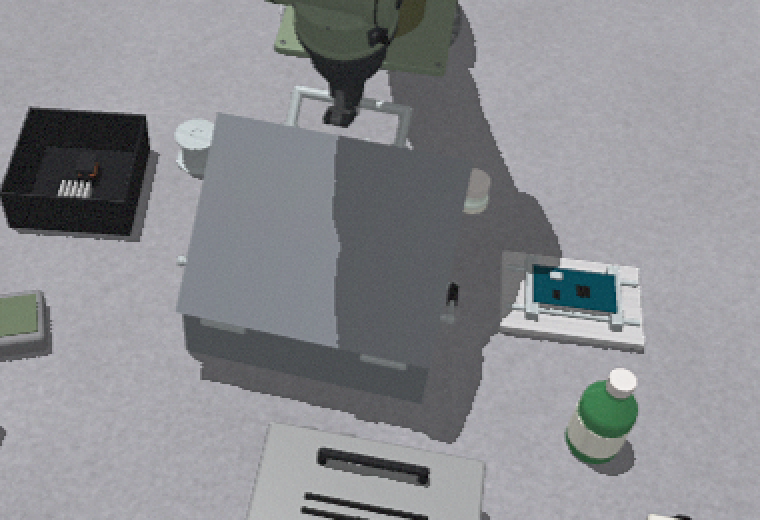

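The handle is gripped at (340,112) with the lid steady at about 38.9°, six degrees short of balance. Both scraps are in the tub near (80,180), and nothing else has moved.

```bash
python3 -c "
from workcell import bot
print(abs(bot.get_obs()['joint_velocities']).max()); print(bot.hand_in())"
```

```text
0.001129383750144927
the job is handed in; nothing more can be done
None
```

Job handed in at about 18 s: both scraps are in the tub, the lid was raised to about 52° and brought back, and the arm is holding it still by the handle at about 39°.

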